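Find the concealed catch of the stock chest and fetch the frog blank

TASK

The ebony frog blank is in the drawer of the stock chest, and the drawer is locked by a concealed catch. Feel along the floor of the tool trough in the chest's top with a light fingertip (the thin inlay marks if pushed hard) until a piece of the floor gives way, press it home so that the drawer springs out, and draw the drawer fully open. Then lay the frog blank flat on the marking-out board, and leave the other things where they are.

Things in the scene. Friction and masses are not known exactly. Their poses are not given: they have to be found in the camera images.
- chest: low dark wooden stock chest, 320 (y) x 150 (x) x 85 mm high, fixed to the bench; origin: centre of its underside; its front with the drawer faces its -x (towards the robot). The top overhangs the front by 5 mm.
- tool_trough: shallow open trough let into the chest's top near its back, along the chest's y, 150 mm long inside (y -75 to +75 mm), 44 mm wide (x -22 to +22 mm); origin: middle of its floor, 9 mm below the chest's top; axes as the chest's. Floor: a row of inlaid tiles 42 mm long (y) and 44 mm wide, all looking alike. The inlay is thin: more than 35 N from the fingers on the trough or its floor marks it.
- trough_left (a point): left end of the trough's floor, on its middle line (y = +75 mm in the trough's frame). One floor tile, its middle anywhere between y = -40 and +40 mm, is a sprung cover, flush with the rest. It sinks freely under 1 to 2 N for 4.5 mm, which leaves a recess with upright ends; it springs back when let go. The other tiles are solid.
- trough_right (a point): right end of the trough's floor, on its middle line (y = -75 mm in the trough's frame). Under the sprung cover, from 4.5 mm below the floor, the catch is felt and takes 3 to 7 N more; at about 8.5 mm below the floor it lets go and the drawer springs out; at 10.8 mm the cover bottoms.
- drawer (a joint): the chest's drawer (m): 0 shut and locked by the catch, grows as it slides out to the chest's -x; 0.075 fully open at its stop. A spring pushes it out to about 0.025 when the catch lets go; from there it must be pulled (about 1 N, plus 2.5 N at 0.1 m/s), needs the catch no more, and stays where it is left.
- drawer_pull (a point): middle of the drawer's steel bar pull, moves with the drawer: a level round bar 10 mm thick, 90 mm long along the chest's y, 47 mm above the bench, its axis 35 mm in front of the drawer's front, on two thin posts 32 mm either side of its middle (64 mm free between them). Pinch it from above across the chest's x, or hook it from behind.
- drawer_floor (a point): point on the middle of the drawer's inner floor, 34 mm above the bench, moves with the drawer. The inside of the drawer is 242 mm (y) x 69 mm (x), its front 63 mm and its other walls 56 mm above the bench.
- frog_blank: small black wooden frog blank, a block 20 (x) x 46 (y) x 12 mm high with one bevelled end, lying in the drawer with its length within 0.35 rad of the drawer's x; origin: centre of its underside. Grasp across the 20 mm.
- marking_board: small plain loose board, 55 (x) x 130 (y) x 16 mm high, lying on the bench to the left of the chest; origin: centre of its underside; the frog blank goes flat and right way up on its top, anywhere on the board.
- rosin_cake: bystander: cake of rosin on a wooden block, 34 x 62 x 22 mm; origin: centre of its underside
- thumb_plane: bystander: small thumb plane with a yellowish body, 22 x 66 x 26 mm; origin: centre of its underside
- glue_bottle: bystander: glue bottle with a pointed nozzle, 33 mm across, 104 mm high; origin: centre of its underside

How it is judged:
On the way, in this order (a step that is already met when the one before it is completed fails the run):
1. the catch is pressed and the drawer has sprung out of its lock, the frog blank still in it (value of joint drawer above 0.015 m and horizontal distance between frog_blank and drawer_floor below 0.11 m), for 0.2 s.
2. the drawer is drawn fully open (at least 65 of 75 mm) (value of joint drawer above 0.065 m), for 0.2 s.
At the end, for the whole second after the job is handed in: The drawer is open by at least 65 mm and the frog blank rests flat (within 0.15 rad, right way up) on the marking-out board, its centre above the board, released and still (value of joint drawer above 0.065 m and x of frog_blank in the frame of marking_board between -0.028 and 0.028 m and y of frog_blank in the frame of marking_board between -0.065 and 0.065 m and z of frog_blank in the frame of marking_board between 0.012 and 0.02 m and angle between frog_blank's own z axis and vertical below 0.15 rad and angle between marking_board's own z axis and vertical below 0.1 rad and linear speed of frog_blank below 0.02 m/s); the robot touches nothing.
It fails at once if the fingers push on the tool trough or its inlaid floor with more than 35 N (contact force between the fingers and tool_trough above 35 N).
It fails at once if the rosin cake is moved by more than 20 mm (distance of rosin_cake from where it was at the start of the episode above 0.02 m).
It fails at once if the thumb plane is moved by more than 20 mm (distance of thumb_plane from where it was at the start of the episode above 0.02 m).
It fails at once if the glue bottle is moved by more than 20 mm (distance of glue_bottle from where it was at the start of the episode above 0.02 m).
It fails at once if the marking-out board is pushed more than 30 mm (distance of marking_board from where it was at the start of the episode above 0.03 m).
It also fails if it takes over 61 s, if anything falls off the work surface, if the arm or the gripper's body presses on something with over 40 N, if the wrist force passes 120 N, or if a joint passes its speed limit or range.

ROBOT

A 6-joint arm with a two-finger parallel gripper is mounted at the origin on a cart in front of the work surface, level with it; the furniture and walls round the work are solid. World frame = base frame: x ahead of the robot, y to its left, z up, the work surface at z = 0. Lengths are in m, angles in rad, forces in N, time in s.
With the tool pointing down it reaches from about 0.225 to 0.875 m from the base axis. Payload 3.4 kg.
Tool frame: the origin (TCP) lies midway between the tips of the shut fingers; the grasp point (between the pads) lies 19 mm behind it (manip.grasp_offset is the distance from the TCP to the grasp point, in m); x points along the fingers, y is the direction in which the jaws open and shut, and the axes are right-handed (so a half turn about x gives the same grasp; the last joint's range is limited). The gripper opens to 85 mm and grips with 20 to 120 N. Pads are 22 mm wide; open, the fingers measure 114 mm over their backs; the gripper's body (76 mm by 85 mm) begins 54 mm behind the grasp point. The pads swing forward as they close: fully open they stand 13 mm farther back than shut.
Start: joints at [-1.324, 0.276, 1.505, -0, 1.361, -0.121], TCP at [0.207, -0.537, 0.231] pointing down, gripper open.
Joint ranges: [-2.89, 2.89], [-0.75, 2.08], [0.22, 2.7], [-1.18, 4.32], [0.11, 2.71], [-2.7, 2.7]. Speed limits (rad/s): [2.57, 2.57, 3.14, 3.14, 3.14, 3.14].

INTERFACE

Orientations are given as a unit quaternion [w, x, y, z].
In Python, from rig import manip gives the robot as it stands.
- The arm moves only by the shell command python3 -m creep 'ROWS' [OPENING] [FORCE]. ROWS is a JSON object of lists of equal length, an entry for each row: "delta_pos": the shift along the tool's x, y, z in cm, a list of three; "dr": the turn, a rotation vector about the tool's x, y, z in rad, a list of three. In form: {"delta_pos": [[dx, dy, dz], ...], "dr": [[rx, ry, rz], ...]}. A call has 1 to 10 rows; each row is the pose to reach, as a shift and turn from the pose commanded when the call began, along the tool's axes at that moment; what a row does not reach only later rows make up. A row lasts 1/10 s, in which the tool goes at most 50 mm and 8.59 degrees, less where a joint would pass 70% of its speed; a pose out of reach is approached as far as the arm can. A call with a gripper value outside its range is refused whole. OPENING is the opening, from -1 (shut) to 1 (fully open), set as the call begins (- or left out, the last holds). The fingers move at their own pace and stop on an object; FORCE is the grip in N (left out, the last holds). Time passes only in rows, so rows that repeat a pose let the fingers close. It gives the time, the measured TCP pose, the force and the opening at its end, in the units of the state.
- manip.get_state(): the state, without advancing time (a new reading comes with each control period).
- manip.get_image(name): name is "scene" or "side" or "wrist"; returns a dict with "pixels" (420x560x3 uint8, blue, green, red), "depth" (420x560 float32, m along the optical axis (not along the pixel's ray), 0 where there is no reading), "intrinsics" (3x3 intrinsics, pixels), "rvec" (rotation vector, rad) and "tvec" (3), from world to camera coordinates, as OpenCV has them. Camera axes: x right, y down, z forward; pixel columns grow to the right and rows downward; lengths in m; the calibration is good to about 2 mm. A picture is of the moment at which its call begins.
- manip.sign_off(): hands the job in, once; it reports no verdict.
The state is a dict: "clock": time; "qpos": joint angles; "qd": joint speeds; "effort": joint torques, N m; "position": TCP position; "ee_rot": TCP orientation; "contact_force": force on the tool from outside, world axes, zero at the start; "moment": the same for the moment, N m; "width": finger opening in m.
Only numpy, scipy, OpenCV 4.12 (cv2) and the standard library are available. Lean on these libraries where they do the work, as an engineer would, in place of code of your own. Each camera call takes 0.05 s, during which the arm holds its last target. There are 200 camera calls.

## Working session

There is one attempt and no reset: what is moved stays moved. The work goes in short steps, Python scripts to look and compute and a shell command to move; the robot and the scene stay as the last step left them, time stands still between calls to the robot, and variables do not carry over. Pictures are saved under pics/ and viewed, about 8 in all and at most 12, crops included, and the job is handed in when it is done.

```bash
ls; mkdir -p pics; cat > h.py <<'E'
import numpy as np, cv2
from rig import manip
from scipy.spatial.transform import Rotation as R
def snap(n,f):
    d=manip.get_image(n); cv2.imwrite('pics/'+f+'.png',d['pixels']); np.savez('pics/'+f+'.npz',**d); return d
def load(f): return dict(np.load('pics/'+f+'.npz'))
def cloud(d):
    K=d['intrinsics'];z=d['depth'];v,u=np.indices(z.shape)
    p=np.stack([(u-K[0,2])/K[0,0]*z,(v-K[1,2])/K[1,1]*z,z],-1)
    M=cv2.Rodrigues(d['rvec'])[0]
    w=(p-np.ravel(d['tvec']))@M; w[z==0]=np.nan; return w
def tool(target):
    "shift in cm along tool axes from present pose to target TCP"
    s=manip.get_state();q=s['ee_rot'];r=R.from_quat([q[1],q[2],q[3],q[0]])
    return r.inv().apply(np.array(target)-s['position'])*100, r.as_matrix()
E
python3 - <<'E'
from h import *
s=manip.get_state(); print({k:np.round(v,3) for k,v in s.items()}); print(np.round(tool(s['position'])[1],3))
a=snap('scene','s0');b=snap('side','d0')
cv2.imwrite('pics/both.png',cv2.resize(np.vstack([a['pixels'],b['pixels']]),None,fx=.71,fy=.71))
E
```

```text
pics
{'clock': np.float64(0.0), 'qpos': array([-1.324,  0.277,  1.506, -0.   ,  1.361, -0.121]), 'qd': array([-0.   ,  0.002,  0.002,  0.   ,  0.001, -0.   ]), 'effort': array([ 1.0000e-03, -4.1677e+01, -2.4580e+01, -0.0000e+00,  1.1000e-02,
       -0.0000e+00]), 'position': array([ 0.207, -0.536,  0.23 ]), 'ee_rot': array([-0.129, -0.695, -0.13 ,  0.695]), 'contact_force': array([ 0.551, -0.431, -0.208]), 'moment': array([ 0.007, -0.021, -0.016]), 'width': np.float64(0.086)}
[[-0.     0.36  -0.933]
 [ 0.002 -0.933 -0.36 ]
 [-1.    -0.002 -0.   ]]
```

View pics/s0.png

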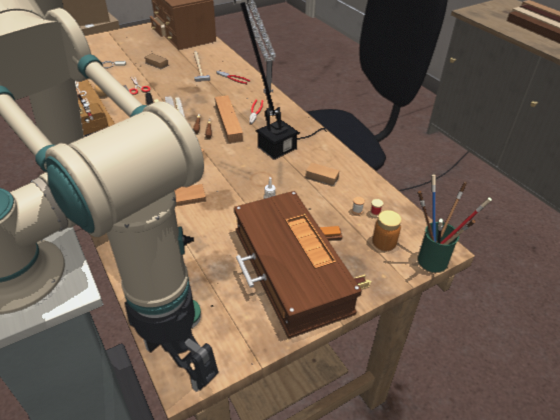

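View pics/d0.png

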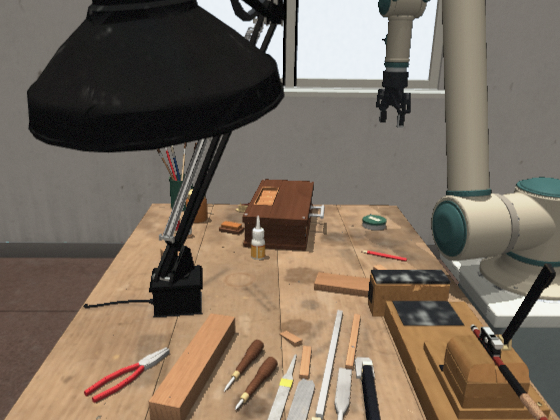

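The scene view shows the chest (top corners about (237,207), (292,194), (356,290), (290,325)), trough at (310,240), pull at (250,270), glue bottle at (270,190), the rosin cake at (331,232), and the board partly hidden at (190,195). The side view shows the board at (340,283).

```bash
python3 - <<'E'
from h import *
d=load('s0');w=cloud(d)
m=(abs(w[...,2]-.085)<.006)
n,l,st,c=cv2.connectedComponentsWithStats(m.astype('uint8'))
i=l[230,265];P=w[l==i];print('chest top',len(P),P.mean(0))
def rect(P):
    r=cv2.minAreaRect((P[:,:2]*1000).astype('float32'));print(np.round(r[0],1),np.round(r[1],1),round(r[2],1));print(np.round(cv2.boxPoints(r),1).tolist())
rect(P)
px=d['pixels'].astype(int)
sub=np.zeros(m.shape,bool);sub[205:275,280:340]=1
o=sub&(px[...,2]>150)&(px[...,2]-px[...,0]>60)&(abs(w[...,2]-.076)<.008)
n,l,st,c=cv2.connectedComponentsWithStats(o.astype('uint8'));i=1+st[1:,4].argmax();P=w[l==i];print('trough',len(P),np.median(P,0));rect(P)
for n,(u,v) in dict(rosin=(331,232),plane=(364,283),glue=(270,188),board=(190,195),pull=(247,270),pull2=(240,258),pull3=(257,287)).items(): print(n,np.round(w[v,u],3))
d=load('d0');w=cloud(d)
for n,(u,v) in dict(board=(340,280),b2=(320,276),b3=(362,283),glue=(258,230),rosin=(232,225),pull=(320,212),block=(290,338),tin=(374,220)).items(): print('side',n,np.round(w[v,u],3))
m=(abs(w[...,2]-.016)<.006);n,l,st,c=cv2.connectedComponentsWithStats(m.astype('uint8'))
P=w[l==l[282,340]];print(len(P));rect(P)
m=(abs(w[...,2]-.085)<.006);n,l,st,c=cv2.connectedComponentsWithStats(m.astype('uint8'))
P=w[l==l[200,295]];print('chest side',len(P));rect(P)
E
```

```text
chest top 7558 [ 0.53609079 -0.32065467  0.08400326]
[ 546.8 -300.8] [332.6 160.9] 82.0
[[444.0, -454.29998779296875], [603.2999877929688, -476.79998779296875], [649.7000122070312, -147.39999389648438], [490.3999938964844, -124.9000015258789]]
trough 878 [ 0.59031673 -0.30746004  0.07507651]
[ 588.  -306.3] [154.3  47.5] 81.0
[[552.5, -378.79998779296875], [599.4000244140625, -386.20001220703125], [623.5, -233.8000030517578], [576.5999755859375, -226.39999389648438]]
rosin [ 0.684 -0.264  0.02 ]
plane [ 0.659 -0.425  0.017]
glue [ 0.608 -0.102  0.073]
board [0.445 0.038 0.014]
pull [ 0.46  -0.253  0.002]
pull2 [ 0.444 -0.253  0.053]
pull3 [ 0.456 -0.307  0.002]
side board [0.436 0.055 0.019]
side b2 [0.476 0.033 0.016]
side b3 [0.391 0.063 0.016]
side glue [ 0.611 -0.089  0.072]
side rosin [ 0.683 -0.248  0.02 ]
side pull [ 0.429 -0.41  -0.   ]
side block [0.55  0.246 0.008]
side tin [ 0.292 -0.291  0.021]
788
[432.5  56.6] [ 61.  110.8] 76.0
[[371.3999938964844, 40.400001525878906], [478.8999938964844, 13.600000381469727], [493.70001220703125, 72.80000305175781], [386.1000061035156, 99.5999984741211]]
chest side 2148
[ 549.3 -298. ] [336.1 159.5] 81.9
[[446.6000061035156, -453.20001220703125], [604.5, -475.70001220703125], [651.9000244140625, -142.89999389648438], [494.0, -120.4000015258789]]
```

```bash
python3 - <<'E'
from h import *
print(np.round(tool([.588,-.306,.12])[0],2))
E
```

```text
[ 11.07  -7.74 -43.86]
```

```bash
python3 -m creep '{"delta_pos":[[5,-0.8,-4.4],[5,-1.6,-8.8],[5,-2.3,-13.2],[5,-3.1,-17.6],[5,-3.9,-22],[6,-4.7,-26.4],[7,-5.4,-30.8],[8,-6.2,-35.2],[9,-7,-39.6],[11,-7.74,-43.86]],"dr":[[-0.107,0,0],[-0.214,0,0],[-0.32,0,0],[-0.427,0,0],[-0.534,0,0],[-0.64,0,0],[-0.747,0,0],[-0.854,0,0],[-0.96,0,0],[-1.063,0,0]]}' -1 30
python3 - <<'E'
from h import *
print(np.round(tool([.588,-.306,.082])[0],2));s=manip.get_state();print(np.round(tool([0,0,0])[1],3),np.round(s['qpos'],3))
snap('wrist','w1')
E
```

```text
clock: 1.1
position: [0.5905, -0.3058, 0.1217]
ee_rot: [0.466, 0.533, 0.464, -0.532]
contact_force: [0.1, -0.7, 0.2]
width: -0.0
[ 3.97 -0.25  0.05]
[[ 0.002  0.991 -0.135]
 [-0.002 -0.135 -0.991]
 [-1.     0.002  0.001]] [-0.582  0.479  1.464 -0.     1.196 -0.447]
```

View pics/w1.png

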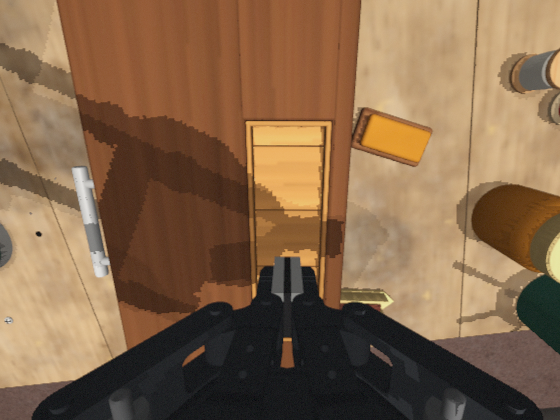

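The wrist view shows the trough (columns 250–327, left end at row 127) with tile joints at rows 145, 209 and 267; these pin down the candidate tiles.

```bash
python3 - <<'E'
from h import *
d=load('w1');w=cloud(d);Y=np.array([.14,.99]);X=np.array([.99,-.14])
def tf(p): q=p[:2]-[.588,-.306]; return np.round([q@X*1000,q@Y*1000,p[2]*1000],1)
for u,v in [(290,127),(290,145),(290,175),(290,209),(275,240),(312,267),(254,200),(325,200),(247,200),(332,200),(88,220),(82,170),(100,272)]: print(u,v,tf(w[v,u]),np.round(w[v,u],3))
print(d['pixels'][120:300:1,310].sum(1).tolist())
E
```

```text
290 127 [ 3.5 74.6 76.1] [ 0.602 -0.233  0.076]
290 145 [ 3.6 63.6 74.5] [ 0.6   -0.244  0.075]
290 175 [ 3.7 45.  77.1] [ 0.598 -0.262  0.077]
290 209 [ 3.9 21.2 73.9] [ 0.595 -0.286  0.074]
275 240 [-6.3 -1.1 75.1] [ 0.582 -0.306  0.075]
312 267 [ 20.  -21.4  76.3] [ 0.605 -0.33   0.076]
254 200 [-19.9  28.2  76.7] [ 0.572 -0.275  0.077]
325 200 [25.5 31.3 87.2] [ 0.618 -0.279  0.087]
247 200 [-23.5  30.3  84.3] [ 0.569 -0.273  0.084]
332 200 [30.1 30.9 85.7] [ 0.622 -0.28   0.086]
88 220 [-149.4    5.2   52.6] [ 0.441 -0.28   0.053]
82 170 [-146.1   43.3   52.2] [ 0.449 -0.243  0.052]
100 272 [-149.   -39.5   52.3] [ 0.435 -0.324  0.052]
[148, 389, 474, 486, 491, 443, 412, 505, 526, 522, 517, 524, 521, 529, 535, 537, 541, 540, 546, 547, 543, 539, 535, 524, 528, 346, 296, 486, 510, 511, 517, 513, 521, 519, 521, 522, 521, 518, 521, 519, 516, 507, 496, 496, 491, 499, 498, 495, 498, 494, 496, 501, 500, 499, 506, 512, 511, 515, 513, 508, 511, 505, 500, 490, 477, 487, 491, 499, 505, 504, 505, 512, 516, 516, 517, 522, 518, 518, 523, 525, 533, 535, 539, 537, 529, 516, 510, 483, 476, 378, 288, 433, 451, 455, 460, 464, 463, 334, 284, 291, 286, 290, 295, 282, 274, 270, 267, 265, 273, 270, 271, 278, 263, 272, 275, 272, 274, 284, 289, 289, 285, 271, 259, 257, 262, 272, 276, 277, 276, 362, 381, 451, 465, 462, 462, 465, 472, 478, 489, 492, 482, 481, 469, 470, 469, 413, 248, 115, 86, 64, 88, 74, 51, 95, 77, 81, 112, 97, 94, 80, 97, 95, 75, 67, 65, 64, 88, 81, 86, 71, 77, 78, 85, 58, 74, 78, 84, 84, 81, 90]
```

```bash
python3 -m creep '{"delta_pos":[[2.5,0,0],[3.8,0,0],[4.2,0,0],[4.4,0,0],[4.5,0,0],[4.6,0,0],[4.7,0,0],[4.75,0,0]],"dr":[[0,0,0],[0,0,0],[0,0,0],[0,0,0],[0,0,0],[0,0,0],[0,0,0],[0,0,0]]}'
```

```text
clock: 1.95
position: [0.5885, -0.3072, 0.0746]
ee_rot: [0.464, 0.534, 0.463, -0.534]
contact_force: [-1.0, -0.7, 0.1]
width: -0.0001
```

```bash
python3 -m creep '{"delta_pos":[[0.05,0,0],[0.1,0,0],[0.15,0,0],[0.2,0,0]],"dr":[[0,0,0],[0,0,0],[0,0,0],[0,0,0]]}'
```

```text
clock: 2.35
position: [0.5884, -0.3068, 0.0719]
ee_rot: [0.464, 0.534, 0.464, -0.534]
contact_force: [-0.3, -0.3, 0.8]
width: 0.0002
```

```bash
python3 -m creep '{"delta_pos":[[0.05,0,0],[0.1,0,0],[0.15,0,0],[0.2,0,0]],"dr":[[0,0,0],[0,0,0],[0,0,0],[0,0,0]]}'
```

```text
clock: 2.75
position: [0.5884, -0.3068, 0.0709]
ee_rot: [0.464, 0.534, 0.463, -0.534]
contact_force: [-1.7, 0.5, 5.9]
width: 0.0002
```

```bash
python3 -m creep '{"delta_pos":[[0.05,0,0],[0.1,0,0],[0.15,0,0],[0.2,0,0]],"dr":[[0,0,0],[0,0,0],[0,0,0],[0,0,0]]}'
```

```text
clock: 3.15
position: [0.5884, -0.3068, 0.0692]
ee_rot: [0.464, 0.534, 0.463, -0.534]
contact_force: [-1.9, -0.1, 7.7]
width: 0.0001
```

Moving 1.7 mm for 1.8 N is the sprung cover on its catch; keep going in light steps.

```bash
python3 -m creep '{"delta_pos":[[0.05,0,0],[0.1,0,0],[0.15,0,0],[0.2,0,0],[0.2,0,0]],"dr":[[0,0,0],[0,0,0],[0,0,0],[0,0,0],[0,0,0]]}'
```

```text
clock: 3.65
position: [0.5884, -0.3068, 0.0671]
ee_rot: [0.464, 0.534, 0.463, -0.534]
contact_force: [-0.4, 0.8, 8.1]
width: -0.0002
```

```bash
python3 -m creep '{"delta_pos":[[0.05,0,0],[0.1,0,0],[0.15,0,0],[0.15,0,0],[0.15,0,0]],"dr":[[0,0,0],[0,0,0],[0,0,0],[0,0,0],[0,0,0]]}'; python3 - <<'E'
from h import *
d=snap('scene','s2');w=cloud(d);
cv2.imwrite('pics/s2c.png',cv2.resize(d['pixels'][170:340,200:380],None,fx=3,fy=3))
E
```

```text
clock: 4.15
position: [0.5884, -0.3068, 0.0658]
ee_rot: [0.464, 0.534, 0.463, -0.534]
contact_force: [-2.2, -0.2, 7.6]
width: -0.0001
```

View pics/s2c.png

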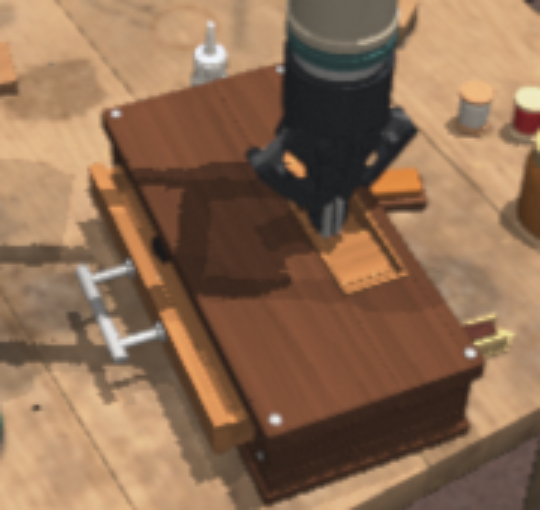

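The drawer has sprung out (front lip clear of the chest; bar at crop (80,270)–(120,355)). Now I lift off and locate the bar.

```bash
python3 -m creep '{"delta_pos":[[-1,0,0],[-4,0,0],[-7,0,0],[-8,0,0]],"dr":[[0,0,0],[0,0,0],[0,0,0],[0,0,0]]}' ; python3 - <<'E'
from h import *
Y=np.array([.14,.99]);X=np.array([.99,-.14])
d=snap('scene','s3');W=cloud(d)[250:300,215:250].reshape(-1,3)
def f(W):
    W=W[(W[:,2]>.038)&(W[:,2]<.06)];q=W[:,:2]-[.588,-.306];x=q@X;y=q@Y
    k=(x<-.155)&(x>-.20); print(k.sum(),'x',np.percentile(x[k],[0,20,50,80,100]).round(4),'y',np.percentile(y[k],[0,5,50,95,100]).round(4),W[k,2].max())
    return x[k],y[k]
f(W)
d=snap('wrist','w3');f(cloud(d).reshape(-1,3))
print(tool([.588-.174*.99,-.306+.174*.14,.10])[0].round(2))
E
```

```text
clock: 4.6
position: [0.5894, -0.3072, 0.1473]
ee_rot: [0.465, 0.534, 0.462, -0.533]
contact_force: [0.3, -0.4, 1.0]
width: -0.0001
217 x [-0.1835 -0.1812 -0.1773 -0.1693 -0.1551] y [-0.0472 -0.0425 -0.0056  0.0367  0.0476] 0.05467017081596135
1695 x [-0.1826 -0.1769 -0.1738 -0.1717 -0.1551] y [-0.044  -0.0376  0.005   0.0415  0.0457] 0.05378030795929035
[  4.53 -17.51  -0.09]
```

View pics/w3.png

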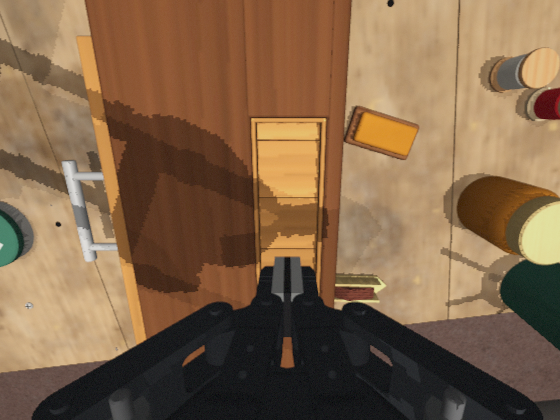

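The bar runs columns 65–95, rows 160–262 in the wrist view. Its axis is at x ≈ -0.175, y ≈ 0 in the trough frame, which fits a drawer opening of 25 mm.

```bash
python3 -m creep '{"delta_pos":[[0,-4.5,0],[1,-9,0],[3,-13.5,0],[4.5,-17.6,0],[4.5,-17.6,0],[4.5,-17.6,0]],"dr":[[0,0,0],[0,0,0],[0,0,0],[0,0,0],[0,0,0],[0,0,0]]}' -0.44 ; python3 - <<'E'
from h import *
print(tool([.588-.175*.99,-.306+.175*.14,.030])[0].round(2),manip.get_state()['width'])
E
```

```text
clock: 5.3
position: [0.4122, -0.281, 0.0977]
ee_rot: [-0.462, -0.534, -0.465, 0.534]
contact_force: [0.5, -0.6, 0.9]
width: 0.024
[6.77 0.28 0.03] 0.024036655017639366
```

```bash
python3 -m creep '{"delta_pos":[[2,0.2,0],[4,0.2,0],[5.5,0.25,0],[6.3,0.25,0],[6.8,0.25,0],[6.8,0.25,0]],"dr":[[0,0,0],[0,0,0],[0,0,0],[0,0,0],[0,0,0],[0,0,0]]}' && python3 -m creep '{"delta_pos":[[0,0,0],[0,0,0],[0,0,0],[0,0,0]],"dr":[[0,0,0],[0,0,0],[0,0,0],[0,0,0]]}' -1 30
```

```text
clock: 5.9
position: [0.4169, -0.2826, 0.0309]
ee_rot: [-0.464, -0.534, -0.464, 0.534]
contact_force: [-0.6, 0.2, -0.2]
width: 0.0239
clock: 6.3
position: [0.4159, -0.2825, 0.0316]
ee_rot: [-0.464, -0.533, -0.464, 0.534]
contact_force: [-3.5, -1.1, 0.5]
width: 0.0088
```

```bash
python3 -m creep '{"delta_pos":[[0,-0.5,0],[0,-1.2,0],[0,-1.9,0],[0,-2.6,0],[0,-3.3,0],[0,-4,0],[0,-4.6,0],[0,-5,0],[0,-5.2,0],[0,-5.2,0]],"dr":[[0,0,0],[0,0,0],[0,0,0],[0,0,0],[0,0,0],[0,0,0],[0,0,0],[0,0,0],[0,0,0],[0,0,0]]}'
```

```text
clock: 7.3
position: [0.3649, -0.2754, 0.0315]
ee_rot: [0.464, 0.534, 0.463, -0.534]
contact_force: [1.2, 0.5, 1.6]
width: 0.0085
```

```bash
python3 -m creep '{"delta_pos":[[0,0,0],[0,0,0]],"dr":[[0,0,0],[0,0,0]]}' -0.44 && python3 -m creep '{"delta_pos":[[-3,0,0],[-7,0,0],[-11,0,1],[-15,3,3],[-18,6,6],[-18,8,8],[-18,8,8]],"dr":[[0,0,0],[0,0,0],[0,0,0],[0,0,0],[0,0,0],[0,0,0],[0,0,0]]}' 
python3 - <<'E'
from h import *
snap('wrist','w4')
s=manip.get_state();print(s['position'],s['qpos'].round(3))
E
```

```text
clock: 7.5
position: [0.3642, -0.2747, 0.031]
ee_rot: [-0.463, -0.533, -0.465, 0.534]
contact_force: [0.2, -0.5, -0.0]
width: 0.0241
clock: 8.2
position: [0.4356, -0.3695, 0.2121]
ee_rot: [-0.465, -0.534, -0.462, 0.534]
contact_force: [-0.6, 1.1, -0.2]
width: 0.024
[ 0.43348728 -0.36662593  0.21087991] [-0.824  0.277  1.554 -0.     1.31  -0.684]
```

View pics/w4.png

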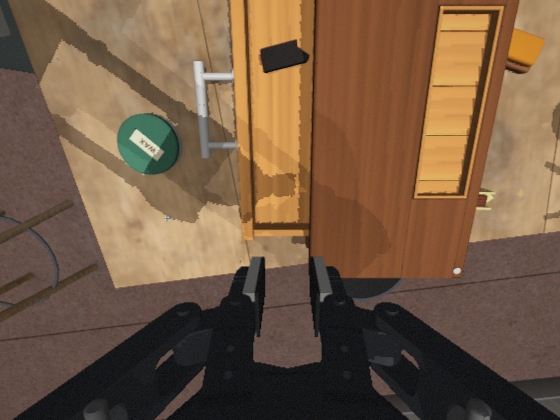

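The drawer is open. The frog blank is the black piece at about (283,56), its bevelled end near (302,55).

```bash
python3 - <<'E'
from h import *
Y=np.array([.14,.99]);X=np.array([.99,-.14])
d=load('w4');w=cloud(d);px=d['pixels'].astype(int).sum(2)
m=np.zeros(px.shape,bool);m[25:85,250:311]=1
m&=(px<150)&(w[...,2]>.036)&(w[...,2]<.056)
n,l,st,c=cv2.connectedComponentsWithStats(m.astype('uint8'));i=1+st[1:,4].argmax();P=w[l==i]
r=cv2.minAreaRect((P[:,:2]*1000).astype('float32'));print(len(P),np.percentile(P[:,2],[5,50,95]).round(4),r);print(cv2.boxPoints(r))
for u,v in [(250,120),(246,120),(241,120),(308,120),(312,120),(203,110),(280,110)]:
    q=w[v,u];print(u,v,np.round([(q[:2]-[.588,-.306])@X,(q[:2]-[.588,-.306])@Y,q[2]],4))
q=P.mean(0);print('frog trough frame',(r[0][0]/1e3-.588)*.99-(r[0][1]/1e3+.306)*.14,(r[0][0]/1e3-.588)*.14+(r[0][1]/1e3+.306)*.99)
# board seen from here?
d=snap('scene','s5');w=cloud(d);m=(abs(w[...,2]-.016)<.005);n,l,st,c=cv2.connectedComponentsWithStats(m.astype('uint8'))
for i in range(1,n):
    P=w[l==i]
    if st[i,4]>150: print(st[i],P.mean(0).round(3),cv2.minAreaRect((P[:,:2]*1000).astype('float32')))
cv2.imwrite('pics/s5c.png',cv2.resize(d['pixels'][90:300,130:330],None,fx=2.8,fy=2.8))
E
```

```text
976 [0.0433 0.0459 0.0472] ((451.95843505859375, -235.26931762695312), (43.640586853027344, 19.009061813354492), 5.13898229598999)
[[ 429.3745  -227.75748]
 [ 431.0772  -246.69012]
 [ 474.54236 -242.78116]
 [ 472.83966 -223.84851]]
250 120 [-0.1789 -0.0073  0.0448]
246 120 [-0.1806 -0.0072  0.0633]
241 120 [-0.1854 -0.0072  0.0626]
308 120 [-0.12   -0.0075  0.0339]
312 120 [-0.1199 -0.007   0.0819]
203 110 [-0.2233  0.002   0.0517]
280 110 [-0.149   0.0023  0.0332]
frog trough frame -0.14458344482421875 0.05097755645751952
[359  45  59  49 173] [1.333 0.303 0.016] ((1344.72412109375, 343.515869140625), (399.3466491699219, 39.45133972167969), 82.48614501953125)
[107 183  52  20 161] [0.317 0.121 0.016] ((318.64202880859375, 121.7105941772461), (8.75094223022461, 139.3060760498047), 89.79798126220703)
[154 184  51  23 709] [0.419 0.054 0.015] ((420.10040283203125, 55.01950454711914), (60.80459976196289, 129.45870971679688), 73.95818328857422)
[   0  239   61   72 1018] [ 0.037 -0.048  0.015] ((44.38949203491211, -33.57123565673828), (204.40255737304688, 98.60181427001953), 55.2686653137207)
[168 299  33  29 435] [ 0.287 -0.303  0.019] ((287.231201171875, -299.45343017578125), (65.55046081542969, 65.56861877441406), 36.565608978271484)
[279 309  77  28 340] [ 0.512 -0.455  0.015] ((518.7266235351562, -458.099853515625), (43.702232360839844, 161.1549530029297), 67.30429077148438)
```

View pics/s5c.png

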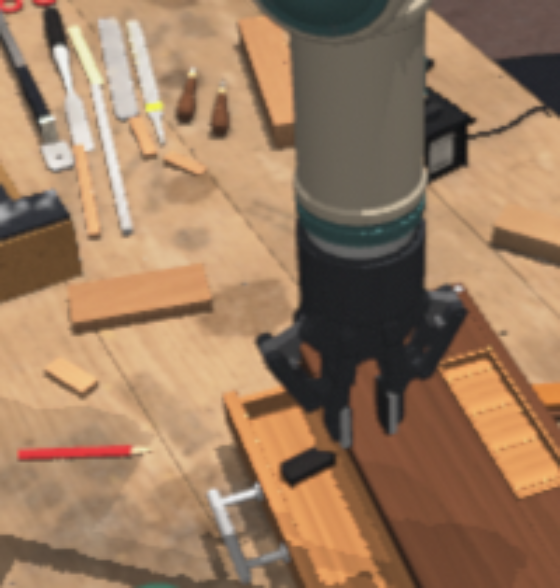

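Board is at about (0.420, 0.055), its long axis at -16° from world x. The frog's centre is (0.452, -0.235), top at 46 mm as it should be. Next: turn and hover above the frog.

```bash
python3 - <<'E'
from h import *
print(tool([.449,-.2346,.12])[0].round(2))
E
```

```text
[  9.05  -0.14 -13.13]
```

```bash
python3 -m creep '{"delta_pos":[[0,0,-2],[0,0,-5],[0,0,-8],[1,0,-11],[3,0,-13.1],[5,-0.1,-13.1],[7,-0.1,-13.1],[9,-0.1,-13.1],[9,-0.1,-13.1],[9,-0.1,-13.1]],"dr":[[0.14,0,0],[0.28,0,0],[0.42,0,0],[0.56,0,0],[0.7,0,0],[0.84,0,0],[0.98,0,0],[1.12,0,0],[1.26,0,0],[1.347,0,0]]}' -0.15 && python3 -m creep '{"delta_pos":[[0,0,0]],"dr":[[0,0,0]]}'; python3 - <<'E'
from h import *
t,M=tool([.449,-.2346,.037]);print(t.round(2),M.round(3))
d=snap('wrist','w6')
w=cloud(d);px=d['pixels'].astype(int).sum(2)
m=(px<150)&(w[...,2]>.041)&(w[...,2]<.052)&(abs(w[...,0]-.452)<.035)&(abs(w[...,1]+.235)<.035)
P=w[m];print(len(P),cv2.minAreaRect((P[:,:2]*1000).astype('float32')),manip.get_state()['width'])
E
```

```text
clock: 9.3
position: [0.4476, -0.2335, 0.1196]
ee_rot: [-0.027, -0.705, -0.029, 0.708]
contact_force: [0.2, 0.2, 0.2]
width: 0.0365
clock: 9.4
position: [0.4482, -0.2341, 0.1204]
ee_rot: [-0.029, -0.705, -0.031, 0.708]
contact_force: [0.2, 0.2, 1.1]
width: 0.0362
[ 8.34  0.08 -0.1 ] [[-0.003  0.084 -0.996]
 [ 0.002 -0.996 -0.084]
 [-1.    -0.002  0.003]]
1094 ((439.3666076660156, -230.16696166992188), (35.314910888671875, 58.13178253173828), 60.748287200927734) 0.036353539623752
```

View pics/w6.png

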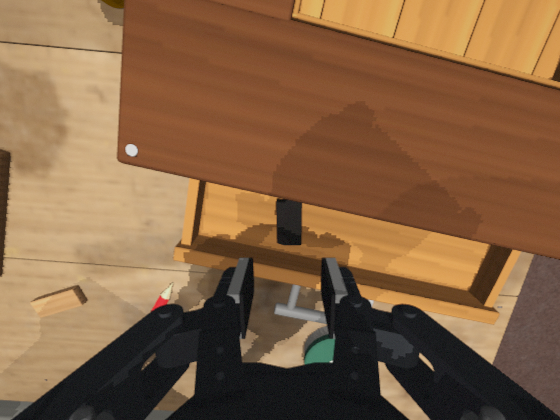

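The frog, at (289,222), sits midway between the fingers (243 and 333), so I go straight down and grip.

```bash
python3 -m creep '{"delta_pos":[[3,0,0],[5.5,0,0],[7,0,0],[7.7,0,0],[8.1,0,0],[8.35,0,0],[8.35,0,0]],"dr":[[0,0,0],[0,0,0],[0,0,0],[0,0,0],[0,0,0],[0,0,0],[0,0,0]]}' && python3 -m creep '{"delta_pos":[[0,0,0],[0,0,0],[0,0,0],[0,0,0]],"dr":[[0,0,0],[0,0,0],[0,0,0],[0,0,0]]}' -1 30
```

```text
clock: 10.15
position: [0.4505, -0.2358, 0.0382]
ee_rot: [0.03, 0.707, 0.03, -0.706]
contact_force: [-0.1, 0.1, 0.9]
width: 0.0363
clock: 10.55
position: [0.4507, -0.236, 0.0386]
ee_rot: [0.03, 0.707, 0.029, -0.706]
contact_force: [-0.8, 0.8, 5.7]
width: 0.0188
```

```bash
python3 -m creep '{"delta_pos":[[-2,0,0],[-5,0,0],[-9,0,0],[-9,-3,0],[-9,-7,0.5],[-9,-12,1],[-9,-17,2],[-9,-22,3],[-9,-26,3.3],[-9,-29,3.3]],"dr":[[0,0,0],[0,0,0],[0,0,0],[0,0,0],[0,0,0],[0,0,0],[0,0,0],[0,0,0],[0,0,0],[0,0,0]]}' && python3 -m creep '{"delta_pos":[[0,0,0],[0,0,0],[0,0,0]],"dr":[[0,0,0],[0,0,0],[0,0,0]]}'; python3 - <<'E'
from h import *
t,M=tool([.417,.055,.022]);print(t.round(2),M.round(3),manip.get_state()['width'])
d=snap('wrist','w7')
w=cloud(d);m=(abs(w[...,2]-.016)<.005)&(abs(w[...,0]-.42)<.1)&(abs(w[...,1]-.055)<.1)
P=w[m];print(len(P),cv2.minAreaRect((P[:,:2]*1000).astype('float32')))
E
```

```text
clock: 11.55
position: [0.3912, 0.0527, 0.1277]
ee_rot: [-0.03, -0.706, -0.03, 0.707]
contact_force: [0.9, -0.2, -0.2]
width: 0.0187
clock: 11.85
position: [0.3934, 0.0498, 0.1277]
ee_rot: [0.03, 0.707, 0.029, -0.706]
contact_force: [0.4, -0.2, 0.3]
width: 0.0192
[10.57 -0.33 -2.4 ] [[ 0.     0.083 -0.997]
 [-0.001 -0.997 -0.083]
 [-1.     0.001 -0.   ]] 0.01920193407710885
9407 ((392.4085693359375, 71.02896881103516), (185.47854614257812, 160.49618530273438), 17.997486114501953)
```

View pics/w7.png

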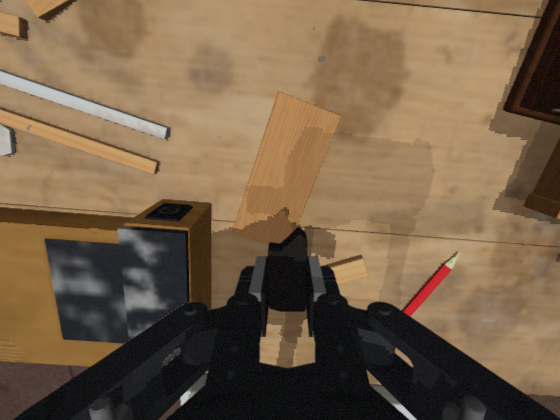

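```bash
python3 - <<'E'
from h import *
w=cloud(load('w7'))
for u,v in [(288,172),(281,97),(334,119),(240,224),(170,212),(200,210),(160,270),(205,300)]: print(u,v,w[v,u].round(3))
E
```

```text
288 172 [0.428 0.052 0.017]
281 97 [0.487 0.063 0.016]
334 119 [0.474 0.018 0.017]
240 224 [0.376 0.092 0.015]
170 212 [0.394 0.142 0.05 ]
200 210 [0.391 0.125 0.029]
160 270 [0.359 0.14  0.078]
205 300 [0.298 0.122 0.025]
```

```bash
python3 -m creep '{"delta_pos":[[1,0,-1.5],[4,0,-3],[7,0,-3.1],[9,0,-3.1],[9.8,0,-3.1],[10.2,0,-3.1],[10.4,0,-3.1],[10.55,0,-3.1],[10.6,0,-3.1],[10.6,0,-3.1]],"dr":[[0,0,0],[0,0,0],[0,0,0],[0,0,0],[0,0,0],[0,0,0],[0,0,0],[0,0,0],[0,0,0],[0,0,0]]}'
```

```text
clock: 12.9
position: [0.4244, 0.0531, 0.0223]
ee_rot: [0.03, 0.707, 0.03, -0.706]
contact_force: [-0.0, 0.3, -0.4]
width: 0.0187
```

```bash
python3 -m creep '{"delta_pos":[[0.1,0,0],[0.15,0,0],[0.2,0,0],[0.2,0,0]],"dr":[[0,0,0],[0,0,0],[0,0,0],[0,0,0]]}'
```

```text
clock: 13.3
position: [0.4242, 0.0532, 0.0206]
ee_rot: [0.03, 0.707, 0.03, -0.706]
contact_force: [-1.3, -0.1, 7.6]
width: 0.0188
```

Down on the board with 7.6 N. Release, lift away and look.

```bash
python3 -m creep '{"delta_pos":[[-0.1,0,0],[-0.1,0,0],[-0.1,0,0]],"dr":[[0,0,0],[0,0,0],[0,0,0]]}' -0.2 && python3 -m creep '{"delta_pos":[[-2,0,0],[-5,0,0],[-9,0,2],[-13,0,6],[-14,0,8],[-14,0,8],[-14,0,8]],"dr":[[0,0,0],[0,0,0],[0,0,0],[0,0,0],[0,0,0],[0,0,0],[0,0,0]]}'; python3 - <<'E'
from h import *
d=snap('wrist','w8');w=cloud(d);px=d['pixels'].astype(int).sum(2)
m=(px<160)&(w[...,2]>.022)&(w[...,2]<.035)&(abs(w[...,0]-.428)<.04)&(abs(w[...,1]-.053)<.03)
P=w[m];print(len(P),P.mean(0),np.percentile(P[:,2],[5,50,95]),cv2.minAreaRect((P[:,:2]*1000).astype('float32')))
e=snap('scene','s8');W=cloud(e)
q=W[(W[...,2]>.058)&(W[...,2]<.068)];x=(q[:,:2]-[.588,-.306])@[.99,-.14];y=(q[:,:2]-[.588,-.306])@[.14,.99]
k=(abs(y)<.1)&(x<-.13)&(x>-.22);print('drawer front lip x',k.sum(),np.median(x[k]))
cv2.imwrite('pics/fin.png',np.hstack([cv2.resize(d['pixels'],(400,300)),cv2.resize(e['pixels'][130:340,110:390],(400,300))]))
E
```

```text
clock: 13.6
position: [0.4239, 0.0531, 0.0207]
ee_rot: [-0.03, -0.706, -0.03, 0.706]
contact_force: [-0.5, -0.6, -0.3]
width: 0.0338
clock: 14.3
position: [0.3446, 0.0464, 0.161]
ee_rot: [0.03, 0.707, 0.029, -0.706]
contact_force: [-0.3, 1.1, -0.7]
width: 0.0342
985 [0.4231483  0.05283113 0.02782214] [0.02669823 0.02781091 0.02894328] ((425.1589050292969, 53.88328552246094), (43.998291015625, 19.04266929626465), 5.383164882659912)
drawer front lip x 425 -0.18635292490193772
```

View pics/fin.png

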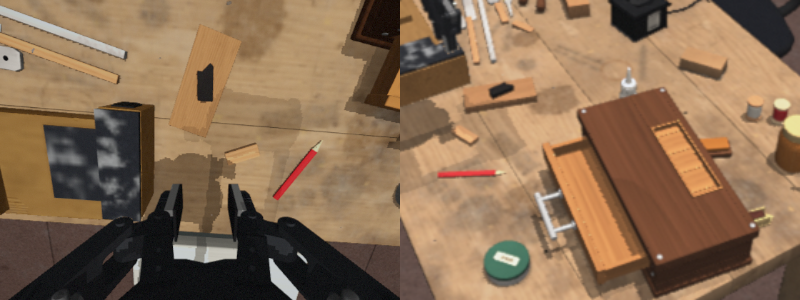

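The frog lies flat mid-board (its top is at 28 mm = 16 + 12, which is right). The drawer is open and the bystanders are where they were.

```bash
python3 -c "
from rig import manip; print(manip.sign_off())"
```

```text
the job is handed in; nothing more can be done
None
```

The job is done and handed in at about 14.4 s on the robot's clock. No verdict was reported.

- **Catch:** the joints in the floor showed where the tiles lay, and the middle one gave way under a light touch. I pressed it in small steps to about 10 mm below the floor; the highest force I read was about 8 N (limit 35 N), and the drawer sprang out.
- **Drawer:** I pinched the bar and drew it out. From how far the bar moved (about 50 mm on top of the 25 mm spring), the drawer stands at about 74–75 mm. The force on the fingers did not show it hitting its stop. After release, the lip's position in the camera image agreed with it being open.
- **Frog blank:** it lies near the middle of the board. Its top measures 27.8 mm, against 28 mm expected for lying flat, and the gripper is open and clear of everything.
- **Other things:** in the final picture the board and the other things look undisturbed; I did not measure them again. No check failed. The only disagreement was a few millimetres between cameras on the board's centre (0.420 against 0.425 m), well inside the margin.

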